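# Put the inner rod back into a tea sampling spear

## Task

The inner rod of the tea sampling spear is dry: take it off its rest and feed it, pointed end first, straight down the sloping tube until its shoulder disc sits fully home on the tube's mouth and the point stands out below. Then swing the hook-shaped keeper all the way over behind the disc so that the rod cannot slide out, let go, and leave the other things on the worktop where they stand.

Things in the scene. Friction and masses are not known exactly. Their poses are not given: they have to be found in the camera images.
- rod: Loose inner rod, 200 mm, about 0.16 kg, along its y (+y to the point). Origin: axis, on the disc face that seats. y 0..138 steel shaft dia 15, last 12 tapering to dia 6; a pocket in its +z side. y -5..0 shoulder disc dia 26; -18..-5 neck dia 12; -62..-18 black handle, square 18x18, flats facing x and z. Starts level on the rest, axis 50 above the worktop, point to the robot's left
- rod_tip (a point): the rod's point, on its axis, 138 mm from the disc face
- rod_handle (a point): middle of the rod's black handle, on the axis, 40 mm behind the disc face: the place to grip, across its x flats; nothing stands under it on the rest
- tube: Steel guide tube of the spear, fixed in the stand, sloping 28 deg. Origin: centre of its mouth (upper, right end), about 125 mm above the worktop. Its y runs down the bore, x is level, z square to both, up. Bore 18 mm through, 95 long, outside dia 24, collar dia 32 at the mouth, window on top. Rod home: rod origin at tube origin, y axes in line. At this slope friction holds the rod; it must be pushed
- tube_outlet (a point): centre of the tube's lower open end, 95 mm from the mouth; the home rod stands out 43 mm beyond it
- keeper (a joint): Hinge of the hook plate on the tube's -x (robot's) side, rad. 0 = shut, its arm across the neck behind the disc; starts open, 1.95 to 2.5, leaning away from the tube on its -x side; stop at 2.6. Pin parallel to the tube's y, at tube x = -30, z = 0 mm. It stays where left (stiff 0.025 N m). Plate is 5 mm thick at tube y -13 to -8, so it shuts only with the disc within 3 mm of home
- keeper_tab (a point): centre of the keeper's black thumb bar, dia 13 mm, 40 mm long, parallel to the tube's y (from tube y -17 to 23 mm), 61 mm from the pin. Shut, it lies at tube x = +30, z = +13 mm; it moves on an arc about the pin, over the top
- stand: fixed grey base 90 x 135 x 13 mm with two grey posts that carry the tube; origin under it on the worktop, the tube's mouth 45 mm toward its -y, 125 up; tube runs down toward its +y (roughly the robot's left)
- rest: fixed sheet-steel drying rest, 58 x 92 mm, two notched ends 54 mm high at y -44 and +44 mm, 40 wide; origin under its centre, y along the rod; the rod's disc lies 53 to 60 mm toward -y of it, handle beyond
- dish: shallow aluminium drip dish, dia 103, 9 high, on the worktop under the tube's lower end; leave it; origin under its centre
- scoop: small steel scoop, 140 x 44 x 22 mm, behind the stand; leave it; origin under its centre
- weight_case: brown wooden weight case, 72 x 115 x 42 mm, right; leave it; origin under its centre
- tin_low: round cream sample tin, dia 64, 48 high, back right; leave it; origin under its centre
- tin_flat: round silver-grey sample tin, dia 64, 48 high, back right; leave it; origin under its centre
- timer: white bench timer, 35 x 66 x 62 mm, at the back; leave it; origin under its centre

How it is judged:
By the outcome, as a careful person would: the job done as asked, in the order asked, and still so for the second after the job is handed in, with the robot touching nothing.
It also fails if it takes over 54 s, if anything falls off the work surface, if the arm or the gripper's body presses on something with over 40 N, if the wrist force passes 120 N, or if a joint passes its speed limit or range.

## Robot

A 6-joint arm with a two-finger parallel gripper is mounted at the origin on a cart in front of the work surface, level with it; the furniture and walls round the work are solid. World frame = base frame: x ahead of the robot, y to its left, z up, the work surface at z = 0. Lengths are in m, angles in rad, forces in N, time in s.
With the tool pointing down it reaches from about 0.3 to 0.775 m from the base axis. Payload 14.6 kg.
Tool frame: the origin (TCP) lies between the finger pads; the fingertips stand 14 mm ahead of it and the grasp point (between the pads) lies 5 mm behind it; z points along the fingers, y is the line along which they close (so a half turn about z gives the same grasp; the last joint's range is limited). The gripper opens to 94 mm and grips with 3 to 60 N. Pads are 16 mm wide; open, the fingers measure 119 mm over their backs; the gripper's body (75 mm by 177 mm) begins 78 mm behind the grasp point.
Start: joints at [-1.228, 0.3, 1.521, -0, 1.321, -0.067], TCP at [0.219, -0.504, 0.219] pointing down, gripper open.
Joint ranges: [-3.03, 3.03], [-0.79, 2.21], [0.23, 2.52], [-1.04, 4.18], [0, 3.07], [-2.55, 2.55]. Speed limits (rad/s): [2.22, 2.22, 2.57, 3.14, 3.14, 3.14].

## Interface

Orientations are given as [roll, pitch, yaw] about the fixed x, y, z axes, in that order (R = Rz(yaw) Ry(pitch) Rx(roll)).
In Python, from station import ctrl gives the robot as it stands. The module is installed in compiled form; this text tells all that it offers.
- The arm moves only by the tool move_arm, never from a script. Its argument "targets" is a list of rows, each a list of 7 numbers: the opening, from -1 (shut) to 1 (fully open), then the shift along the tool's x, y, z in units of 50 mm (1.0 is 50 mm), then the turn, a rotation vector about the tool's x, y, z in rad. A call has 1 to 12 rows; each row is the pose to reach, as a shift and turn from the pose commanded when the call began, along the tool's axes at that moment; what a row does not reach only later rows make up. A row lasts 1/10 s, in which the tool goes at most 50 mm and 8.59 degrees, less where a joint would pass 70% of its speed; a pose out of reach is approached as far as the arm can. A call with a gripper value outside its range is refused whole. The fingers move at their own pace and stop on an object; "grip_force" is the grip in N (left out, the last holds). Time passes only in rows, so rows that repeat a pose let the fingers close. It gives the time, the measured TCP pose, the force, the opening and the grip force at its end, in the units of the state.
- ctrl.get_obs(): the state, without advancing time (a new reading comes with each control period).
- ctrl.camera(name): name is "scene" or "top" or "wrist"; returns (picture, depth): 400x640x3 uint8, red, green, blue; 400x640 float32, m along the optical axis (not along the pixel's ray), 0 where there is no reading.
- ctrl.camera_params(name): a dict with "intrinsics" (3x3 intrinsics, pixels), "rvec" (rotation vector, rad) and "tvec" (3), from world to camera coordinates, as OpenCV has them; the wrist camera has in their place "T_tool_cam" (4x4, takes a point from camera to tool coordinates, whose origin is the TCP and whose axes are the flange's). Camera axes: x right, y down, z forward; pixel columns grow to the right and rows downward; lengths in m; the calibration is good to about 2 mm. A picture is of the moment at which its call begins: read the wrist's pose just before it. camera_params takes no time and is no camera call.
- ctrl.hand_in(): hands the job in; it is judged then, once.
Trained networks look in the newest picture that a camera, given by its name, has taken for a name from the list of things; names that differ only in an ending like _2 or _b are one class to them, and where a whole thing is asked for, a point or a joint stands for the part that bears it (a point fixed in the world has none). Each returns a list of dicts, best first, with "score" (0 to 1); they miss things now and then, are a little off and sometimes report something else, mostly with a low value. They report only what shows in the picture. A call takes as long as a camera call.
- ctrl.cut_out(camera, target): "region" (400x640 bool, what is visible of it) and "point" ([column, row] in pixels, amid what is visible of it).
- ctrl.tip_of(camera, target): "point" ([column, row] in pixels: a listed point, or the origin of a listed thing).
The state is a dict: "time_s": time; "qpos": joint angles; "joint_vel": joint speeds; "tau": joint torques, N m; "ee_pos": TCP position; "eef_rot": TCP orientation; "force": force on the tool from outside, world axes, zero at the start; "moment": the same for the moment, N m; "grip_width": finger opening in m; "grip_force": force on a finger pad.
Only numpy, scipy, OpenCV 4.12 (cv2) and the standard library are available. Lean on these libraries where they do the work, as an engineer would, in place of code of your own. Each camera call takes 0.05 s, during which the arm holds its last target. There are 200 camera calls.

## Working session

There is one attempt and no reset: what is moved stays moved. The work goes in short steps, Python scripts to look and compute and a tool call to move; the robot and the scene stay as the last step left them, time stands still between calls to the robot, and variables do not carry over. Pictures are saved under pics/ and viewed, at most 10 in all, crops included, and the job is handed in when it is done.

Besides the shell and the picture viewer there is one more tool, called after "Request:" as name([rows], argument=value, ...), one row to a line, values as JSON. move_arm: Moves the arm, as the interface text tells. Its arguments: {"type":"object","properties":{"targets":{"type":"array"},"grip_force":{"type":"number"}},"required":["targets"]}

```bash
mkdir -p pics; cat > h.py <<'E'
import numpy as np, cv2
from scipy.spatial.transform import Rotation as R
from station import ctrl
def cam_T(name, obs=None):
    p=ctrl.camera_params(name); K=np.array(p["intrinsics"])
    if "rvec" in p:
        T=np.eye(4);T[:3,:3]=cv2.Rodrigues(np.array(p["rvec"],float))[0];T[:3,3]=np.ravel(p["tvec"]);return K,np.linalg.inv(T)
    W=np.eye(4);W[:3,:3]=R.from_euler('xyz',obs["eef_rot"]).as_matrix();W[:3,3]=obs["ee_pos"]
    return K,W@np.array(p["T_tool_cam"])
def shot(name,f=None):
    o=ctrl.get_obs();im,d=ctrl.camera(name);K,T=cam_T(name,o)
    if f: cv2.imwrite(f,im[:,:,::-1])
    return im,d,K,T
def cloud(d,K,T):
    v,u=np.mgrid[:d.shape[0],:d.shape[1]]
    P=np.stack([(u-K[0,2])/K[0,0]*d,(v-K[1,2])/K[1,1]*d,d],-1)
    return P@T[:3,:3].T+T[:3,3]
def pix(P,K,T):
    c=T[:3,:3].T@(np.asarray(P)-T[:3,3]);c=K@c;return c[:2]/c[2]
E
python3 - <<'E'
from h import *
np.set_printoptions(precision=4,suppress=True)
o=ctrl.get_obs();print(o)
for c in("scene","top"):
    im,d,K,T=shot(c,f"pics/{c}0.png");C=cloud(d,K,T);print(c,T[:3,3],T[:3,2])
    for n in("rod","rod_tip","rod_handle","tube","tube_outlet","keeper","keeper_tab","stand","rest","dish"):
        for f in("cut_out","tip_of"):
            try:r=getattr(ctrl,f)(c,n)
            except Exception as e: print(n,f,e);continue
            if r:
                r=r[0];u,v=np.round(r["point"]).astype(int);print(n,f,round(r["score"],2),u,v,C[min(max(v,0),399),min(max(u,0),639)])
                if f=="cut_out": np.save(f"{c}_{n}.npy",r["region"])
    np.save(f"{c}_C.npy",C)
E
```

```text
{'time_s': 0.0, 'qpos': array([-1.2276,  0.3005,  1.5216, -0.    ,  1.3207, -0.0666]), 'joint_vel': array([ 0.0003,  0.0006,  0.0007, -0.0001,  0.0004,  0.0004]), 'tau': array([  0.0001, -53.1811, -35.2736,   0.0708,   0.0243,  -0.0001]), 'ee_pos': array([ 0.219 , -0.5042,  0.2189]), 'eef_rot': array([-3.1405, -0.0001,  0.4098]), 'force': array([ 0.3961,  0.8496, -0.5706]), 'moment': array([-0.0048,  0.0505,  0.0236]), 'grip_force': 0.0, 'grip_width': 0.09391622465678866}
scene [-0.1168 -0.8384  0.8709] [ 0.5272  0.5771 -0.6237]
rod cut_out 0.49 283 251 [ 0.3938 -0.1481  0.055 ]
rod tip_of 0.59 297 267 [ 0.2064 -0.4337  0.3454]
rod_tip cut_out 0.63 286 254 [ 0.3953 -0.1573  0.0509]
rod_tip tip_of 0.42 270 233 [ 0.1448 -0.4601  0.4652]
rod_handle cut_out 0.48 288 251 [ 0.4027 -0.1557  0.0549]
tube cut_out 0.68 275 259 [ 0.3937 -0.1138  0.0035]
keeper tip_of it knows: dish, keeper_tab, rest, rod, rod_handle, rod_tip, scoop, stand, timer, tin_flat, tin_low, tube, tube_outlet, weight_case
keeper_tab cut_out 0.26 390 212 [ 0.7057 -0.2048  0.0409]
stand cut_out 0.53 307 202 [ 0.5752 -0.022
[... 734 characters left out ...]
[ 0.5512 -0.0617  0.1299]
tube_outlet tip_of 0.65 270 204 [ 0.5613 -0.0021  0.0989]
keeper cut_out 0.71 296 233 [ 0.4954 -0.0592  0.0012]
keeper tip_of it knows: dish, keeper_tab, rest, rod, rod_handle, rod_tip, scoop, stand, timer, tin_flat, tin_low, tube, tube_outlet, weight_case
keeper_tab cut_out 0.62 291 232 [ 0.4921 -0.0584  0.1677]
keeper_tab tip_of 0.54 283 234 [ 0.4877 -0.0408  0.166 ]
stand cut_out 0.63 293 208 [ 0.5491 -0.0593  0.1274]
stand tip_of 0.7 288 207 [ 0.5631 -0.0381  0.0134]
rest cut_out 0.88 337 272 [ 0.3975 -0.1654  0.0502]
rest tip_of 0.6 334 272 [ 0.3974 -0.1579  0.0495]
dish cut_out 0.93 245 197 [0.5903 0.0775 0.0019]
dish tip_of 0.63 245 198 [0.5878 0.0776 0.0009]
```

```bash
python3 - <<'E'
import cv2,numpy as np
a=cv2.imread("pics/top0.png")[120:320,200:420];b=cv2.imread("pics/scene0.png")[130:330,200:420]
cv2.imwrite("pics/tb.png",cv2.resize(np.vstack([np.hstack([a,b])]),None,fx=1.8,fy=1.8,interpolation=cv2.INTER_CUBIC))
E
```

```text
(no output)
```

View pics/tb.png

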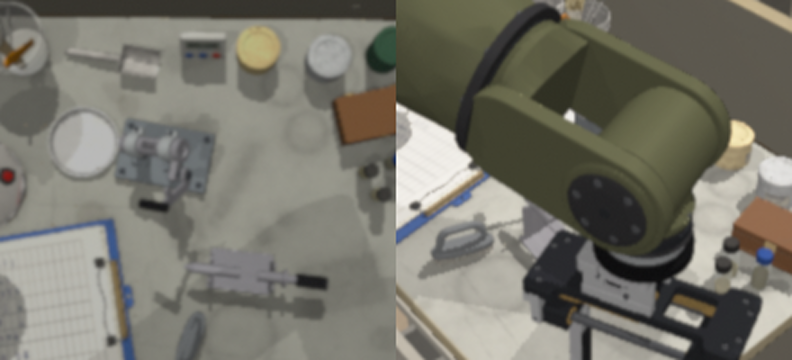

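The top view shows the rod on its rest (handle at about full-image px 372,277, point to the left), the tube stand at about (293,205) and the keeper's black tab at (285,233). The arm blocks the scene camera. Next I'll estimate the axes from the depth data.

```bash
python3 - <<'E'
from h import *
np.set_printoptions(precision=4,suppress=True)
C=np.load("top_C.npy");K,T=cam_T("top")
x,y,z=C[...,0],C[...,1],C[...,2]
def pca(m,n):
    P=C[m];c=P.mean(0);u,s,v=np.linalg.svd(P-c,full_matrices=False);d=v[0]*np.sign(v[0][1]);print(n,len(P),c,d,np.degrees(np.arctan2(d[0],d[1])),np.degrees(np.arcsin(d[2])),P.min(0),P.max(0));return P
m=np.load("top_rod.npy")&(z>.045)&(z<.075);pca(m,"rod")
m=(abs(x-.39)<.06)&(y<-.215)&(y>-.3)&(z>.035)&(z<.08);pca(m,"handle")
m=(abs(x-.56)<.06)&(abs(y+.04)<.08)&(z>.08)&(z<.2);P=pca(m,"tubeall")
m=np.load("top_tube.npy")&(z>.085)&(z<.2);pca(m,"tube")
m=(abs(x-.5)<.04)&(abs(y+.04)<.06)&(z>.15)&(z<.2);pca(m,"tab")
m=(abs(x-.56)<.08)&(abs(y+.04)<.1)&(z>.008)&(z<.019)
print("base",cv2.minAreaRect(C[m][:,:2].astype(np.float32)*1000),m.sum())
E
```

```text
rod 504 [ 0.3962 -0.183   0.056 ] [ 0.1141  0.9933 -0.0174] 6.551587902726289 -0.999224414105524 [ 0.3788 -0.277   0.0454] [ 0.4122 -0.0782  0.0651]
handle 179 [ 0.3891 -0.2465  0.0578] [ 0.1209  0.9926 -0.0112] 6.943147721705284 -0.6416828774410163 [ 0.3788 -0.277   0.0454] [ 0.4032 -0.2157  0.0651]
tubeall 711 [ 0.5561 -0.0493  0.1186] [ 0.5282  0.7299 -0.4339] 35.893562326730375 -25.71524781229331 [ 0.5001 -0.0897  0.0838] [0.5961 0.009  0.1666]
tube 797 [ 0.5459 -0.0498  0.1257] [ 0.7446  0.421  -0.518 ] 60.513393111400205 -31.197024726116155 [ 0.4811 -0.0897  0.0861] [0.5951 0.0086 0.1745]
tab 143 [ 0.492  -0.051   0.1628] [-0.2887  0.9548 -0.0707] -16.821456046831095 -4.0533516211721405 [ 0.4811 -0.0705  0.1503] [ 0.5101 -0.0263  0.1745]
base ((570.876708984375, -23.17713165283203), (183.23944091796875, 92.00873565673828), 79.64844512939453) 1083
```

```bash
cat >> h.py <<'E'
def row(p,Rt,o=None):
    "row numbers for a target TCP position and rotation matrix"
    o=o or ctrl.get_obs();R0=R.from_euler('xyz',o["eef_rot"]).as_matrix()
    s=R0.T@(np.asarray(p)-o["ee_pos"])/.05; r=R.from_matrix(R0.T@Rt).as_rotvec()
    print("row",np.round(s,3),np.round(r,3));return s,r
def down(axis):
    "tool pose with tool x along given axis, tool z as downward as possible"
    a=np.asarray(axis)/np.linalg.norm(axis);zt=np.array([0,0,-1.]);zt-=a*(a@zt);zt/=np.linalg.norm(zt)
    return np.stack([a,np.cross(zt,a),zt],1)
E
python3 - <<'E'
from h import *
print(np.round(ctrl.camera_params("wrist")["T_tool_cam"],3))
row([.39,-.245,.2],down([.115,.993,0]))
E
```

```text
[[ 0.001 -0.967 -0.254  0.073]
 [ 1.     0.     0.001  0.   ]
 [-0.001 -0.254  0.967 -0.165]
 [ 0.     0.     0.     1.   ]]
row [ 5.202 -3.397  0.389] [-0.    -0.    -1.046]
```

Request:
move_arm([
  [1, 5.2, -3.4, 0.39, 0, 0, -1.046],
  [1, 5.2, -3.4, 0.39, 0, 0, -1.046],
  [1, 5.2, -3.4, 0.39, 0, 0, -1.046],
  [1, 5.2, -3.4, 0.39, 0, 0, -1.046],
  [1, 5.2, -3.4, 0.39, 0, 0, -1.046],
  [1, 5.2, -3.4, 0.39, 0, 0, -1.046],
  [1, 5.2, -3.4, 0.39, 0, 0, -1.046],
  [1, 5.2, -3.4, 0.39, 0, 0, -1.046],
  [1, 5.2, -3.4, 0.39, 0, 0, -1.046],
  [1, 5.2, -3.4, 0.39, 0, 0, -1.046],
])

```text
time_s: 3.0
ee_pos: [0.3894, -0.2459, 0.2]
eef_rot: [3.142, 0.0, 1.451]
force: [0.4, 0.3, -0.8]
grip_width: 0.0942
grip_force: 0.0
```

```bash
python3 - <<'E'
from h import *
np.set_printoptions(precision=4,suppress=True)
o=ctrl.get_obs();print(o["ee_pos"],o["eef_rot"],o["qpos"])
im,d,K,T=shot("wrist","pics/w1.png");C=cloud(d,K,T)
for n in("rod","rod_handle","rod_tip","rest"):
    for r in ctrl.tip_of("wrist",n)[:1]:
        u,v=np.round(r["point"]).astype(int);print(n,r["score"],u,v,C[min(max(v,0),399),min(max(u,0),639)])
x,y,z=C[...,0],C[...,1],C[...,2]
m=(abs(x-.39)<.04)&(y<-.2)&(y>-.3)&(z>.04)&(z<.07)
P=C[m];print(len(P),P.min(0),P.max(0))
for lo in np.arange(-.28,-.1,.01):
    q=C[(abs(x-.39)<.05)&(y>lo)&(y<lo+.01)&(z>.045)&(z<.08)]
    if len(q)>5:print(round(lo,3),len(q),q.mean(0),q[:,0].min(),q[:,0].max(),np.percentile(q[:,2],90))
s=shot("scene","pics/s1.png")
E
```

```text
[ 0.3894 -0.2459  0.2   ] [3.1416 0.0001 1.4511] [-0.6427  0.1179  1.7881 -0.0001  1.2356 -0.523 ]
rod 0.57 322 153 [ 0.3936 -0.2147  0.058 ]
rod_handle 0.81 322 193 [ 0.3892 -0.2511  0.0586]
rest 0.58 320 89 [ 0.3983 -0.1599  0.0505]
1646 [ 0.3742 -0.2766  0.0405] [ 0.4141 -0.2001  0.0644]
-0.28 99 [ 0.3864 -0.2727  0.0586] 0.3773566043975609 0.394462290898337 0.05987190801906067
-0.27 203 [ 0.387  -0.2649  0.0587] 0.37753586839058434 0.39666312608223786 0.05966430968571444
-0.26 204 [ 0.388  -0.255   0.0587] 0.37881520302191757 0.3974172068675026 0.05977890978865142
-0.25 211 [ 0.3895 -0.245   0.0588] 0.3801402093940299 0.3987905707604623 0.059956060904493624
-0.24 221 [ 0.3902 -0.2351  0.0576] 0.38135055273678453 0.39932173343512495 0.05984310031481671
-0.23 140 [ 0.3914 -0.225   0.0549] 0.3853530123910837 0.4019579133373161 0.056494357172594364
-0.22 265 [ 0.393  -0.215   0.0581] 0.38048338959537825 0.4053845280266677 0.06270601644702821
-0.21 289 [ 0.3962 -0.204   0.0544] 0.3742184305773152 0.4141414743821271 0.05767349848955111
-0.2 239 [ 0.3922 -0.1956  0.0551] 0.3744277821585
[... 191 characters left out ...]
 0.40508059829571674 0.05192187571606305
-0.17 204 [ 0.3986 -0.165   0.0509] 0.39102009670034893 0.4061979083518954 0.0518259231693863
-0.16 216 [ 0.3999 -0.155   0.0543] 0.39227167844658195 0.40729899364628286 0.05761834208967434
-0.15 210 [ 0.401  -0.145   0.0561] 0.3935491532974734 0.4083894589587774 0.0580049089106715
-0.14 226 [ 0.402 -0.135  0.056] 0.39438236802061066 0.4095618658629058 0.05796359033047832
-0.13 235 [ 0.4029 -0.125   0.056 ] 0.3951827594115672 0.4106535302481008 0.057988361819745905
-0.12 446 [ 0.4042 -0.1147  0.0537] 0.3844350547306518 0.4241066364942861 0.05774789613285722
-0.11 239 [ 0.4054 -0.105   0.056 ] 0.39772351970165376 0.4129468403577735 0.058071125125788416
```

View pics/w1.png

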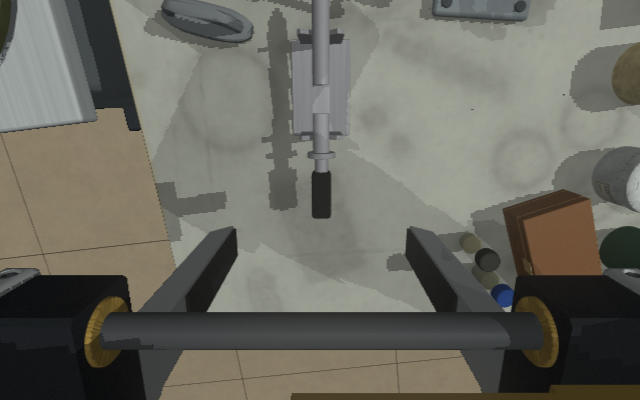

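Request:
move_arm([
  [0.2, -0.18, 0, 1, 0, 0, -0.004],
  [0, -0.18, 0, 2, 0, 0, -0.004],
  [0, -0.18, 0, 2.7, 0, 0, -0.004],
  [0, -0.18, 0, 3.1, 0, 0, -0.004],
  [0, -0.18, 0, 3.1, 0, 0, -0.004],
  [-1, -0.18, 0, 3.1, 0, 0, -0.004],
  [-1, -0.18, 0, 3.1, 0, 0, -0.004],
  [-1, -0.18, 0, 3.1, 0, 0, -0.004],
  [-1, -0.18, 0, 3.1, 0, 0, -0.004],
  [-1, -0.18, 0, 3.1, 0, 0, -0.004],
], grip_force=50)

```text
time_s: 4.3
ee_pos: [0.3889, -0.254, 0.0454]
eef_rot: [3.141, 0.0, 1.46]
force: [-1.6, 1.4, 0.2]
grip_width: 0.0177
grip_force: 46.0
```

```bash
python3 - <<'E'
from h import *
np.set_printoptions(precision=4,suppress=True)
o=ctrl.get_obs();print(o["ee_pos"],o["eef_rot"],o["qpos"],o["grip_force"],o["grip_width"])
# rough tube: mouth, direction
im=cv2.imread("pics/s1.png")
C=np.load("top_C.npy");x,y,z=C[...,0],C[...,1],C[...,2]
for lo in np.arange(-.1,.02,.01):
    q=C[(abs(x-.57)<.045)&(y>lo)&(y<lo+.01)&(z>.085)&(z<.15)]
    if len(q)>5:print(round(lo,3),len(q),q.mean(0),q[:,0].min(),q[:,0].max(),q[:,2].max())
E
```

```text
[ 0.3889 -0.254   0.0454] [3.1411 0.0004 1.4599] [-0.6573  0.3493  1.9158 -0.0001  0.8759 -0.5463] 45.99336862564087 0.017691426991428134
-0.09 53 [ 0.5465 -0.0841  0.1259] 0.5252440113400946 0.5754528389690469 0.13976034230280132
-0.08 105 [ 0.5546 -0.0747  0.1267] 0.5253000992758535 0.585165137206891 0.13995604039256448
-0.07 101 [ 0.5559 -0.0652  0.1293] 0.5256407839023579 0.5881553811413263 0.14219515836576624
-0.06 59 [ 0.5633 -0.0559  0.1273] 0.5473591461844959 0.5880583922410997 0.1347063604312716
-0.05 38 [ 0.5644 -0.0461  0.12  ] 0.5499434521834727 0.5768112985720346 0.12943584777164097
-0.04 39 [ 0.5674 -0.0356  0.1035] 0.5553469083786565 0.5800825898612768 0.11551039878922975
-0.03 62 [ 0.5737 -0.0246  0.0979] 0.5548735089505175 0.593823835442601 0.11151276671100585
-0.02 70 [ 0.5737 -0.0153  0.1023] 0.5546588534690112 0.5960898849154337 0.11136693040995205
-0.01 47 [ 0.571  -0.0056  0.1006] 0.5568728276687293 0.5941924171709534 0.106731431891807
-0.0 38 [0.574  0.0046 0.0924] 0.5623563431428789 0.5871803373790044 0.10145158852125202
```

```bash
python3 - <<'E'
from h import *
h=np.radians(10.5);s=np.radians(28)
ty=np.array([np.sin(h)*np.cos(s),np.cos(h)*np.cos(s),-np.sin(s)]);M=np.array([.555,-.082,.125])
Rt=down(ty);hp=M-.24*ty;p=hp+.005*Rt[:,2];print(p,hp, hp+.178*ty)
row(p,Rt);row(p+[0,0,.03],Rt)
E
```

```text
[ 0.51595517 -0.29266706  0.23325844] [ 0.51638294 -0.29035901  0.23767318] [ 0.54502393 -0.13582608  0.15410724]
row [-0.489  2.613 -3.756] [ 0.018 -0.488  0.071]
row [-0.489  2.613 -4.356] [ 0.018 -0.488  0.071]
```

Request:
move_arm([
  [-1, 0, 0, -0.3, 0, 0, 0],
  [-1, 0, 0, -1, 0, 0, 0],
  [-1, 0, 0, -2, 0, 0, 0],
  [-1, -0.3, 0, -3, 0, -0.1, 0],
  [-1, -0.5, 0.8, -4, 0.01, -0.2, 0.03],
  [-1, -0.5, 1.6, -4.35, 0.018, -0.33, 0.05],
  [-1, -0.5, 2.4, -4.35, 0.018, -0.488, 0.07],
  [-1, -0.49, 2.61, -4.0, 0.018, -0.488, 0.071],
  [-1, -0.49, 2.61, -3.76, 0.018, -0.488, 0.071],
  [-1, -0.49, 2.61, -3.76, 0.018, -0.488, 0.071],
  [-1, -0.49, 2.61, -3.76, 0.018, -0.488, 0.071],
  [-1, -0.49, 2.61, -3.76, 0.018, -0.488, 0.071],
])

```text
time_s: 5.5
ee_pos: [0.5152, -0.2934, 0.2342]
eef_rot: [3.14, 0.488, 1.385]
force: [-0.3, -0.1, -2.1]
grip_width: 0.0175
grip_force: 50.0
```

```bash
python3 - <<'E'
from h import *
np.set_printoptions(precision=4,suppress=True)
o=ctrl.get_obs();print(o["ee_pos"],o["eef_rot"],o["qpos"],o["grip_width"])
for c in("wrist","scene","top"):
    im,d,K,T=shot(c,f"pics/{c}2.png");C=cloud(d,K,T);np.save(f"{c}_C2.npy",C)
    for n in("rod","rod_handle","rod_tip","tube","tube_outlet","keeper_tab","stand"):
        for r in ctrl.tip_of(c,n)[:1]:
            u,v=np.round(r["point"]).astype(int);print(c,n,round(r["score"],2),r["point"],C[min(max(v,0),399),min(max(u,0),639)])
    for n in("tube","rod","stand","keeper"):
        for r in ctrl.cut_out(c,n)[:1]: np.save(f"{c}_{n}2.npy",r["region"])
a=cv2.imread("pics/wrist2.png")[:300,80:560];b=cv2.imread("pics/scene2.png")[120:320,180:500]
b=cv2.resize(b,(480,300),interpolation=cv2.INTER_CUBIC)
cv2.imwrite("pics/v2.png",np.vstack([a,b]))
E
```

```text
[ 0.5152 -0.2934  0.2342] [3.1402 0.4882 1.3853] [-0.3798  0.3452  1.4974 -0.5081  1.2391 -0.0406] 0.017467474190589072
wrist rod 0.96 [322.2, 175.8] [ 0.523  -0.2517  0.2248]
scene rod 0.51 [357.1, 195.7] [ 0.4984 -0.274   0.2374]
scene rod_handle 0.6 [367.4, 197.7] [ 0.5069 -0.2945  0.2397]
scene rod_tip 0.65 [367.3, 197.5] [ 0.5069 -0.2945  0.2397]
scene tube 0.96 [316.9, 183.4] [ 0.5715 -0.0667  0.1227]
scene tube_outlet 0.8 [301.1, 179.7] [ 0.5633 -0.0129  0.1069]
scene keeper_tab 0.64 [284.3, 178.6] [ 0.4816 -0.0477  0.1668]
scene stand 0.63 [307.8, 212.7] [ 0.5503 -0.0556  0.0288]
top rod_handle 0.46 [263.6, 157.7] [ 0.6971  0.0296 -0.0009]
top tube 0.89 [299.8, 204.9] [ 0.558  -0.0746  0.1113]
top tube_outlet 0.89 [270.6, 201.1] [ 0.5681 -0.0048  0.1023]
top keeper_tab 0.75 [245.5, 197.6] [0.5878 0.075  0.0011]
top stand 0.59 [284.4, 206.0] [ 0.5557 -0.0366  0.1081]
```

View pics/v2.png

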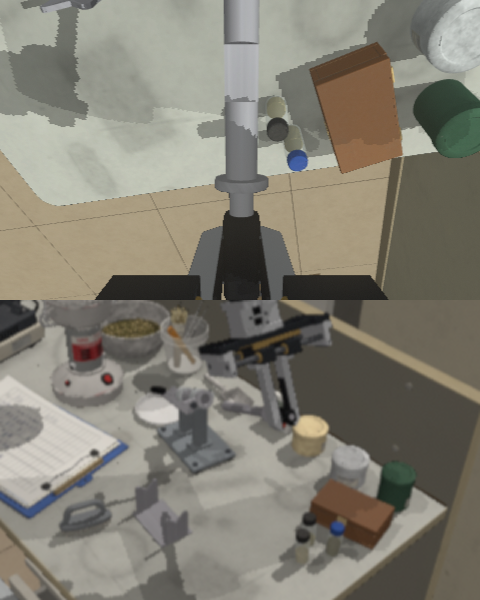

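```bash
python3 - <<'E'
from h import *
row([.50,-.09,.30],down([.18,.984,0]))
print(ctrl.camera_params("wrist")["intrinsics"])
E
```

```text
row [ 2.84  -1.051 -3.026] [-0.001  0.488 -0.002]
[[344.99285942   0.         321.08754402]
 [  0.         344.99285942 195.5606063 ]
 [  0.           0.           1.        ]]
```

Request:
move_arm([
  [-1, -0.3, -0.2, -0.7, 0, 0.15, 0],
  [-1, 0, -0.5, -1.5, 0, 0.3, 0],
  [-1, 0.7, -0.8, -2.3, 0, 0.44, 0],
  [-1, 1.6, -1.05, -3, 0, 0.488, 0],
  [-1, 2.5, -1.05, -3.03, 0, 0.488, 0],
  [-1, 2.84, -1.05, -3.03, 0, 0.488, 0],
  [-1, 2.84, -1.05, -3.03, 0, 0.488, 0],
  [-1, 2.84, -1.05, -3.03, 0, 0.488, 0],
])

```text
time_s: 8.1
ee_pos: [0.5001, -0.09, 0.3004]
eef_rot: [-3.141, 0.001, 1.388]
force: [0.9, -0.0, -1.4]
grip_width: 0.0177
grip_force: 50.0
```

```bash
python3 - <<'E'
from h import *
np.set_printoptions(precision=4,suppress=True)
o=ctrl.get_obs();print(o["ee_pos"],o["eef_rot"])
c="wrist";im,d,K,T=shot(c,f"pics/wrist3.png");C=cloud(d,K,T);np.save(f"{c}_C3.npy",C);np.save("T3.npy",T)
for n in("rod","tube","tube_outlet","keeper_tab","stand","rod_tip"):
    for r in ctrl.tip_of(c,n)[:1]:
        u,v=np.round(r["point"]).astype(int);print(c,n,round(r["score"],2),r["point"],C[min(max(v,0),399),min(max(u,0),639)])
E
```

```text
[ 0.5001 -0.09    0.3004] [-3.1414  0.0006  1.3881]
wrist rod 0.82 [323.7, 174.7] [ 0.5087 -0.0485  0.3125]
wrist tube 0.22 [260.1, 220.8] [ 0.3993 -0.1589  0.0036]
wrist tube_outlet 0.58 [377.8, 73.1] [0.5757 0.0021 0.0938]
wrist keeper_tab 0.75 [298.3, 140.6] [ 0.488  -0.0442  0.1668]
wrist stand 0.7 [365.3, 107.6] [ 0.5672 -0.0323  0.0133]
```

View pics/wrist3.png

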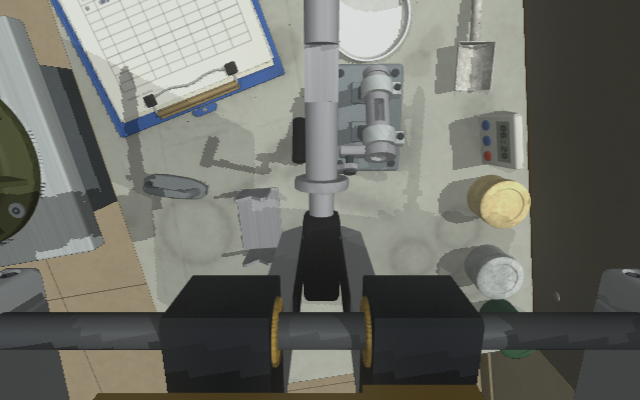

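```bash
cat > fit.py <<'E'
from h import *
np.set_printoptions(precision=4,suppress=True)
C=np.load("wrist_C3.npy");P=C[50:175,345:420].reshape(-1,3)
def frame(h,s):
    y=np.array([np.sin(h)*np.cos(s),np.cos(h)*np.cos(s),-np.sin(s)]);x=np.array([np.cos(h),-np.sin(h),0]);return np.stack([x,y,np.cross(x,y)],1)
M=np.array([.555,-.082,.125]);F=frame(np.radians(10.5),np.radians(28))
if __name__=="__main__":
    L=(P-M)@F
    for lo in range(-20,110,5):
        q=L[(L[:,1]*1e3>=lo)&(L[:,1]*1e3<lo+5)&(L[:,2]>-.01)&(abs(L[:,0])<.03)]*1e3
        if len(q)<6: continue
        t=q[q[:,2]>q[:,2].max()-8]
        # circle fit
        A=np.c_[2*t[:,0],2*t[:,2],np.ones(len(t))];b=(t[:,0]**2+t[:,2]**2);s=np.linalg.lstsq(A,b,rcond=None)[0]
        print(lo,len(t),"zmax %.1f x %.1f..%.1f"%(q[:,2].max(),t[:,0].min(),t[:,0].max()),"circ",s[:2],np.sqrt(max(0,s[2]+s[0]**2+s[1]**2)))
E
python3 fit.py
```

```text
-15 51 zmax 9.8 x -29.7..-18.6 circ [-24.3499   4.9601] 4.287687561789728
-10 77 zmax 12.3 x -29.9..-16.8 circ [-23.9947   6.8161] 4.987165727516525
-5 31 zmax 11.2 x -29.8..-16.6 circ [-23.9109   7.8578] 3.894254436912326
0 84 zmax 19.1 x -7.7..18.2 circ [ 5.0674 11.2429] 8.022934163890739
5 127 zmax 19.9 x -7.6..17.5 circ [5.082  4.1326] 14.653107612235209
10 83 zmax 19.9 x -7.5..17.8 circ [5.0536 5.4898] 13.319405943338857
15 159 zmax 20.2 x -8.3..17.9 circ [4.7816 9.2661] 10.196082138308066
20 127 zmax 20.1 x -8.2..18.2 circ [4.9556 4.1129] 15.149591698491108
25 128 zmax 20.1 x -8.0..17.5 circ [4.9782 4.6095] 14.573802036842768
30 66 zmax 19.3 x -8.7..18.9 circ [4.8049 7.9672] 11.29164010644586
35 88 zmax 15.7 x -6.1..14.7 circ [4.8866 3.6063] 11.033395207232859
40 57 zmax 13.7 x -6.8..15.2 circ [4.7913 3.0015] 11.635524985010917
45 60 zmax 14.0 x -6.6..15.4 circ [4.7997 3.2179] 11.44810099915677
50 57 zmax 13.7 x -6.5..15.7 circ [4.7437 3.1495] 11.48980516933296
55 57 zmax 15.1 x -6.4..15.9 circ [4.7209 3.249 ] 11.378986655238432
60 90 zmax 16.1 x -5.5..14.8 circ [4.5611 3.844 ] 10.553122913008954
65 104 zmax 18.7 x -8.7..17.7 circ [4.7993 9.7456] 7.429961315785576
70 149 zmax 20.5 x -8.7..17.5 circ [4.5759 7.2739] 11.939019207353255
75 116 zmax 20.0 x -8.6..24.9 circ [5.2887 1.7099] 17.19263294264464
80 117 zmax 19.6 x -9.2..24.1 circ [4.8913 2.2681] 16.667582744779757
85 37 zmax 19.2 x -6.4..18.3 circ [ 5.7086 11.1151] 8.41483883815515
90 103 zmax 17.5 x -6.9..15.8 circ [4.5055 5.4239] 10.12829553774591
95 85 zmax 16.6 x -7.6..16.3 circ [4.5725 2.91  ] 12.872301284108685
```

```bash
cat > fit2.py <<'E'
from fit import *
from scipy.optimize import least_squares
def cylfit(X,r,p0,ax):  # axis: transverse a0+a1*y for two coords, columns x,y,z with axis along y
    f=lambda p:np.hypot(X[:,0]-p[0]-p[1]*X[:,1],X[:,2]-p[2]-p[3]*X[:,1])-r
    return least_squares(f,p0,loss="soft_l1",f_scale=.5)
L=(P-M)@F*1e3
m=(L[:,1]>3)&(L[:,1]<30)&(abs(L[:,0]-5)<13)&(L[:,2]>8)
m2=(L[:,1]>70)&(L[:,1]<86)&(abs(L[:,0]-5)<10)&(L[:,2]>8)
for mm,n in((m,"mouth collar"),(m|m2,"both"),):
    s=cylfit(L[mm],16,[5,0,4,0],None);print(n,mm.sum(),s.x,np.abs(s.fun).mean())
mm=(L[:,1]>38)&(L[:,1]<58)&(abs(L[:,0]-5)<13)&(L[:,2]>4);s=cylfit(L[mm],12,[5,0,4,0],None);print("tube r12",s.x,np.abs(s.fun).mean())
q=L[(abs(L[:,0]-5)<12)&(L[:,2]>5)&(L[:,2]<22)];print("y ends",np.percentile(q[:,1],[0,1,2,98,99,100]),np.histogram(q[:,1],np.arange(-4,10)))
# rod in tool
o=ctrl.get_obs();R0=R.from_euler('xyz',o["eef_rot"]).as_matrix()
Q=(C[:260,280:370].reshape(-1,3)-o["ee_pos"])@R0*1e3  # tool coords
X=np.stack([Q[:,1],Q[:,0],-Q[:,2]],1) # x=tool y, y=tool x, z=-tool z
t=X[(X[:,2]>-15)&(X[:,2]<30)&(abs(X[:,0])<15)]
sh=t[(t[:,1]>52)&(t[:,1]<85)];s=cylfit(sh,7.5,[0,0,5,0],None);print("rod shaft (tooly, -toolz)",len(sh),s.x,np.abs(s.fun).mean())
for lo in range(-30,170,3):
    k=t[(t[:,1]>=lo)&(t[:,1]<lo+3)]
    if len(k)>4 and lo<60: print(lo,len(k),"w %.1f..%.1f top %.1f"%(k[:,0].min(),k[:,0].max(),np.percentile(k[:,2],95)))
print(t[:,1].max())
E
python3 fit2.py
```

```text
mouth collar 743 [ 5.223  -0.0071  1.7268  0.0511] 0.9597884934751876
both 1057 [ 5.187  -0.0058  2.4485  0.005 ] 0.9286092093495464
tube r12 [ 5.4797 -0.013   2.8104 -0.0078] 0.37271850262409023
y ends [ 3.6113  3.9099  4.0937 97.3476 98.1662 99.5351] (array([ 0,  0,  0,  0,  0,  0,  0, 27, 74, 21, 26, 25, 27]), array([-4, -3, -2, -1,  0,  1,  2,  3,  4,  5,  6,  7,  8,  9]))
rod shaft (tooly, -toolz) 2501 [-0.1284 -0.0048 16.4629 -0.1946] 1.2473148658799829
0 75 w -9.0..8.5 top 14.2
3 221 w -9.1..8.6 top 14.7
6 404 w -14.9..14.8 top 24.6
9 853 w -15.0..15.0 top 27.3
12 229 w -9.2..8.6 top 14.5
15 232 w -9.1..8.6 top 14.4
18 254 w -9.2..8.6 top 14.5
21 305 w -8.5..8.0 top 13.5
24 140 w -5.8..5.3 top 11.3
27 148 w -5.8..5.3 top 11.4
30 151 w -6.3..5.2 top 11.2
33 75 w -12.2..11.6 top 17.3
36 345 w -12.8..12.3 top 17.6
39 483 w -12.7..12.3 top 17.4
42 209 w -7.6..7.0 top 12.9
45 204 w -7.6..6.9 top 12.5
48 216 w -7.6..6.9 top 12.6
51 207 w -7.5..6.8 top 12.6
54 216 w -7.5..6.8 top 12.8
57 218 w -7.4..6.7 top 12.6
115.88984538485047
```

```bash
cat >> fit2.py <<'E'
print("----")
for lo in range(42,116,8):
    k=t[(t[:,1]>=lo)&(t[:,1]<lo+8)];c=k[abs(k[:,0]+.3)<2];print("rod",lo,"mid %.2f"%((k[:,0].min()+k[:,0].max())/2),"top med %.2f sd %.2f"%(np.median(c[:,2]),c[:,2].std()))
for lo in range(3,100,5):
    k=L[(L[:,1]>=lo)&(L[:,1]<lo+5)&(abs(L[:,0]-5)<2)&(L[:,2]>-5)&(L[:,2]<25)];print("tube",lo,len(k),"top med %.2f sd %.2f"%(np.median(k[:,2]),k[:,2].std()))
E
python3 fit2.py | sed -n '/----/,$p'
```

```text
----
rod 42 mid -0.31 top med 12.02 sd 0.70
rod 50 mid -0.35 top med 12.05 sd 0.62
rod 58 mid -0.36 top med 12.01 sd 0.71
rod 66 mid -0.42 top med 11.93 sd 0.62
rod 74 mid -0.40 top med 5.38 sd 2.14
rod 82 mid -0.44 top med 5.24 sd 0.60
rod 90 mid -0.61 top med 5.30 sd 0.72
rod 98 mid -0.71 top med 11.71 sd 2.40
rod 106 mid -0.47 top med 11.88 sd 0.72
rod 114 mid -0.52 top med 11.68 sd 0.36
tube 3 29 top med 18.24 sd 2.55
tube 8 22 top med 18.70 sd 0.57
tube 13 20 top med 16.88 sd 2.07
tube 18 19 top med 19.06 sd 0.67
tube 23 19 top med 19.16 sd 0.60
tube 28 17 top med 18.51 sd 0.65
tube 33 16 top med 14.08 sd 0.61
tube 38 3 top med 14.35 sd 0.31
tube 43 0 top med nan sd nan
tube 48 0 top med nan sd nan
tube 53 0 top med nan sd nan
tube 58 8 top med 13.25 sd 0.62
tube 63 18 top med 14.42 sd 0.86
tube 68 29 top med 17.72 sd 4.48
tube 73 15 top med 19.09 sd 0.70
tube 78 19 top med 18.71 sd 0.56
tube 83 12 top med 18.84 sd 0.45
tube 88 19 top med 14.45 sd 1.33
tube 93 18 top med 15.54 sd 0.65
tube 98 2 top med 15.55 sd 0.00
  return _methods._mean(a, axis=axis, dtype=dtype,
  ret = ret.dtype.type(ret / rcount)
  ret = _var(a, axis=axis, dtype=dtype, out=out, ddof=ddof,
  arrmean = um.true_divide(arrmean, div, out=arrmean,
  ret = ret.dtype.type(ret / rcount)
```

```bash
cat > goal.py <<'E'
from fit import *
h,s=np.radians(10.2),np.radians(28)
Mt=M+F@np.array([5.1,4.0,2.9])*1e-3; Ft=frame(h,s)
ro=np.array([40.7,-.3,-4.5])*1e-3
d=np.array([1,-.003,.004]);d/=np.linalg.norm(d)
a=np.cross(d,[1,0,0]);Rg=np.stack([Ft[:,1],Ft[:,0],-Ft[:,2]],1)@R.from_rotvec(a).as_matrix()
def tcp(sy): return Mt+sy*Ft[:,1]-Rg@ro
E
python3 - <<'E'
from goal import *
print(Mt,Rg@d-Ft[:,1]); o=ctrl.get_obs()
for q in(-.3,-.165,-.13): row(tcp(q),Rg)
E
```

```text
[ 0.5609 -0.0781  0.1257] [-0. -0. -0.]
row [-5.593  1.193  0.377] [-0.002 -0.484 -0.003]
row [-3.209  1.178  1.644] [-0.002 -0.484 -0.003]
row [-2.591  1.174  1.972] [-0.002 -0.484 -0.003]
```

Request:
move_arm([
  [-1, -1, 0.5, -0.3, 0, -0.05, 0],
  [-1, -2, 1, -0.3, 0, -0.12, 0],
  [-1, -3, 1.18, 0, 0, -0.25, 0],
  [-1, -3.8, 1.18, 0.5, 0, -0.38, 0],
  [-1, -4.18, 1.18, 1.13, -0.002, -0.484, -0.003],
  [-1, -4.18, 1.18, 1.13, -0.002, -0.484, -0.003],
  [-1, -3.83, 1.18, 1.315, -0.002, -0.484, -0.003],
  [-1, -3.209, 1.178, 1.644, -0.002, -0.484, -0.003],
  [-1, -3.209, 1.178, 1.644, -0.002, -0.484, -0.003],
  [-1, -3.209, 1.178, 1.644, -0.002, -0.484, -0.003],
])

```text
time_s: 9.45
ee_pos: [0.5293, -0.2578, 0.2195]
eef_rot: [3.139, 0.483, 1.39]
force: [-0.4, -0.7, -0.5]
grip_width: 0.0176
grip_force: 50.0
```

```bash
python3 - <<'E'
from goal import *
o=ctrl.get_obs();print(o["ee_pos"]-tcp(-.165),o["force"])
for q in(-.165,-.12,-.1,-.05,0): row(tcp(q),Rg)
im,d,K,T=shot("scene","pics/s4.png")
cv2.imwrite("pics/s4c.png",cv2.resize(cv2.imread("pics/s4.png")[130:250,240:420],None,fx=4,fy=4,interpolation=cv2.INTER_CUBIC))
E
```

```text
[0.0008 0.0012 0.0013] [-0.4134 -0.6931 -0.5116]
row [-0.012 -0.011  0.036] [ 0.001 -0.002  0.001]
row [ 0.888 -0.013  0.041] [ 0.001 -0.002  0.001]
row [ 1.288 -0.014  0.044] [ 0.001 -0.002  0.001]
row [ 2.288 -0.016  0.05 ] [ 0.001 -0.002  0.001]
row [ 3.288 -0.018  0.056] [ 0.001 -0.002  0.001]
```

View pics/s4c.png

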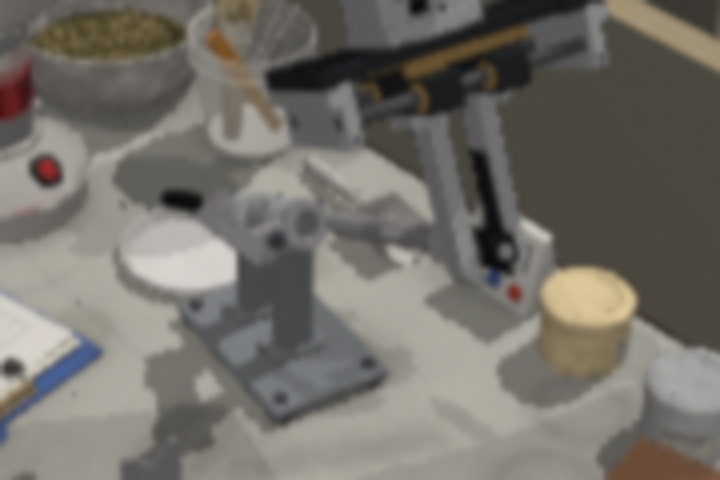

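Request:
move_arm([
  [-1, 0, 0, 0, 0, 0, 0],
  [-1, 0, 0, 0, 0, 0, 0],
])

```text
time_s: 9.7
ee_pos: [0.5287, -0.259, 0.2187]
eef_rot: [3.139, 0.484, 1.389]
force: [-0.0, 0.9, -1.2]
grip_width: 0.0177
grip_force: 50.0
```

```bash
python3 - <<'E'
from goal import *
for i in range(3):
    o=ctrl.get_obs();row(tcp(-.165),Rg,o);ctrl.camera("top")
E
```

```text
row [ 0.005 -0.003  0.011] [ 0.    -0.001 -0.001]
row [ 0.001 -0.002  0.008] [ 0.    -0.001 -0.   ]
row [-0.002 -0.001  0.006] [-0.    -0.001 -0.   ]
```

Request:
move_arm([
  [-1, 0.2, -0.001, 0.006, 0, 0, 0],
  [-1, 0.4, -0.001, 0.007, 0, 0, 0],
  [-1, 0.6, -0.002, 0.008, 0, 0, 0],
  [-1, 0.8, -0.002, 0.009, 0, 0, 0],
  [-1, 0.9, -0.003, 0.01, 0, 0, 0],
  [-1, 0.9, -0.003, 0.01, 0, 0, 0],
])

```text
time_s: 10.45
ee_pos: [0.5358, -0.2187, 0.1961]
eef_rot: [3.141, 0.484, 1.391]
force: [-0.1, -0.8, -2.0]
grip_width: 0.0177
grip_force: 50.0
```

```bash
python3 - <<'E'
from goal import *
o=ctrl.get_obs();R0=R.from_euler('xyz',o["eef_rot"]).as_matrix();print("tool force",R0.T@o["force"],R0.T@o["moment"]);row(tcp(-.12),Rg,o)
im,d,K,T=shot("scene","pics/s5.png")
a=cv2.imread("pics/s5.png")[150:220,280:390];shot("top","pics/t5.png");b=cv2.imread("pics/t5.png")[165:235,270:380]
cv2.imwrite("pics/s5c.png",cv2.resize(np.vstack([a,b]),None,fx=4,fy=4,interpolation=cv2.INTER_CUBIC))
E
```

```text
tool force [0.2531 0.0601 2.1148] [-0.0254  0.2281  0.0329]
row [-0.03   0.001 -0.004] [-0.    -0.001  0.002]
```

View pics/s5c.png

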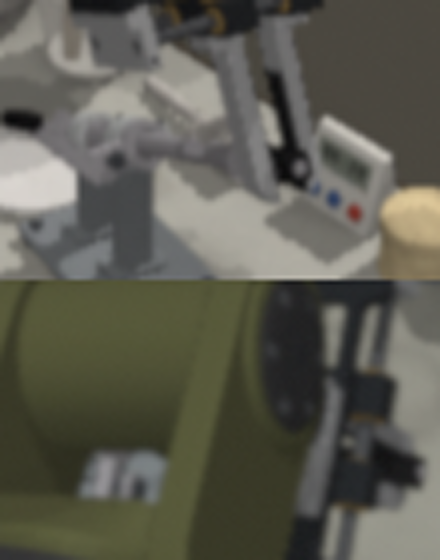

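The rod's point has entered the mouth with no side force, so I'll continue.

Request:
move_arm([
  [-1, 0.2, 0, 0.001, 0, 0, 0],
  [-1, 0.4, -0.001, 0.002, 0, 0, 0],
  [-1, 0.6, -0.002, 0.003, 0, 0, 0],
  [-1, 0.8, -0.002, 0.004, 0, 0, 0],
  [-1, 1.0, -0.003, 0.005, 0, 0, 0],
  [-1, 1.0, -0.003, 0.005, 0, 0, 0],
])

```text
time_s: 11.15
ee_pos: [0.5435, -0.1748, 0.1722]
eef_rot: [-3.141, 0.484, 1.392]
force: [-0.1, -0.6, -2.1]
grip_width: 0.0178
grip_force: 50.0
```

```bash
cat > st.py <<'E'
import sys
from goal import *
o=ctrl.get_obs();R0=R.from_euler('xyz',o["eef_rot"]).as_matrix();print(o["time_s"],"tool force",R0.T@o["force"],R0.T@o["moment"],o["grip_width"]);row(tcp(float(sys.argv[1])),Rg,o)
E
python3 st.py -.07
```

```text
11.15 tool force [0.4936 0.0418 2.1589] [-0.0058  0.2278  0.0942] 0.017806228595756618
row [-0.042  0.004 -0.008] [-0.001 -0.001  0.002]
```

Request:
move_arm([
  [-1, 0.25, 0, 0.001, 0, 0, 0],
  [-1, 0.5, -0.001, 0.002, 0, 0, 0],
  [-1, 0.75, -0.002, 0.003, 0, 0, 0],
  [-1, 1.0, -0.002, 0.004, 0, 0, 0],
  [-1, 1.2, -0.003, 0.005, 0, 0, 0],
  [-1, 1.3, -0.003, 0.005, 0, 0, 0],
  [-1, 1.3, -0.003, 0.005, 0, 0, 0],
])

```text
time_s: 11.85
ee_pos: [0.5536, -0.1189, 0.1422]
eef_rot: [3.141, 0.484, 1.391]
force: [-0.5, -0.0, -1.4]
grip_width: 0.0178
grip_force: 50.0
```

```bash
python3 st.py -.005
```

```text
11.85 tool force [ 0.5687 -0.4733  1.2796] [-0.088   0.2542 -0.0284] 0.017757469835008328
row [-0.026  0.002 -0.004] [-0.    -0.     0.002]
```

Now push gently until the force shows contact.

Request:
move_arm([
  [-1, 0.05, 0, 0, 0, 0, 0],
  [-1, 0.1, 0, 0, 0, 0, 0],
  [-1, 0.1, 0, 0, 0, 0, 0],
  [-1, 0.1, 0, 0, 0, 0, 0],
])

```text
time_s: 12.25
ee_pos: [0.5544, -0.1153, 0.1404]
eef_rot: [3.14, 0.484, 1.39]
force: [0.0, -0.0, -2.0]
grip_width: 0.0179
grip_force: 50.0
```

```bash
python3 st.py 0
```

```text
12.25 tool force [0.9063 0.0407 1.7809] [-0.0671  0.2467  0.0086] 0.017885905513119388
row [-0.009  0.    -0.002] [-0. -0.  0.]
```

Request:
move_arm([
  [-1, 0.02, 0, 0, 0, 0, 0],
  [-1, 0.04, 0, 0, 0, 0, 0],
  [-1, 0.04, 0, 0, 0, 0, 0],
  [-1, 0.04, 0, 0, 0, 0, 0],
])

```text
time_s: 12.65
ee_pos: [0.5546, -0.1148, 0.1402]
eef_rot: [3.14, 0.487, 1.389]
force: [-2.7, -7.9, 4.3]
grip_width: 0.0177
grip_force: 50.0
```

```bash
python3 st.py 0
```

```text
12.65 tool force [-9.2614 -1.1999  0.066 ] [ 0.1068 -1.6662 -0.0178] 0.017681936987409018
row [-0.02  -0.002  0.001] [-0.     0.002 -0.   ]
```

Request:
move_arm([
  [-1, 0.03, 0, 0, 0, 0, 0],
  [-1, 0.05, 0, 0, 0, 0, 0],
  [-1, 0.05, 0, 0, 0, 0, 0],
])

```text
time_s: 12.95
ee_pos: [0.5547, -0.1146, 0.1403]
eef_rot: [3.14, 0.49, 1.388]
force: [-8.3, -22.8, 12.1]
grip_width: 0.0177
grip_force: 50.0
```

```bash
python3 st.py 0; python3 - <<'E'
from goal import *
# where is the keeper tab, in tube frame (first wrist view) 
C=np.load("wrist_C3.npy");L=((C-Mt)@Ft)*1e3
m=(L[...,0]<-50)&(L[...,0]>-110)&(L[...,1]>-25)&(L[...,1]<35)&(L[...,2]>10)&(L[...,2]<75)
m[:,:280]=0;m[:,310:]=0
q=L[m];print(len(q),np.percentile(q,[2,50,98],axis=0))
for c in("scene",):
    im,d,K,T=shot(c,"pics/s6.png")
    for r in ctrl.tip_of(c,"keeper_tab")[:1]:print(r)
    L2=(cloud(d,K,T)-Mt)@Ft*1e3
    m=(L2[...,0]<-50)&(L2[...,0]>-110)&(L2[...,1]>-25)&(L2[...,1]<35)&(L2[...,2]>0)&(L2[...,2]<75);q=L2[m];print(len(q),np.percentile(q,[2,50,98],axis=0))
E
```

```text
12.95 tool force [-26.7724  -4.0236   0.6231] [ 0.4786 -4.6385 -0.0784] 0.01768468635528678
row [-0.023 -0.003  0.004] [-0.001  0.006 -0.001]
586 [[-82.5247 -17.5562  37.9237]
 [-77.0191   0.0958  44.4231]
 [-71.8501  20.8114  46.3007]]
{'point': [283.2, 178.8], 'score': 0.59}
150 [[-84.642  -17.9358   3.319 ]
 [-67.9382 -11.6134  33.1595]
 [-51.9202  17.2699  46.5907]]
```

The disc is home: it stopped hard at s≈+1 mm with a 27 N push. The tab sits at tube (-77, 2, 39.5), a radius of 61 mm, which agrees with the given figure. Next I release and back straight off.

Request:
move_arm([
  [-1, -0.06, 0, 0, 0, 0, 0],
  [0.05, -0.06, 0, 0, 0, 0, 0],
  [0.05, -0.06, 0, 0, 0, 0, 0],
  [0.05, -0.06, 0, 0, 0, 0, 0],
  [0.05, -0.06, 0, 0, 0, 0, 0],
  [0.05, -0.06, 0, -0.4, 0, 0, 0],
  [0.05, -0.06, 0, -1.1, 0, 0, 0],
  [-1, -0.06, 0, -2, 0, 0, 0],
  [-1, -0.06, 0, -2, 0, 0, 0],
  [-1, -0.06, 0, -2, 0, 0, 0],
])

```text
time_s: 14.05
ee_pos: [0.5631, -0.0676, 0.2284]
eef_rot: [3.139, 0.484, 1.39]
force: [-0.4, 0.2, -0.4]
grip_width: 0.0284
grip_force: 0.0
```

```bash
cat >> goal.py <<'E'
Rk=np.stack([Ft[:,1],Ft[:,0],-Ft[:,2]],1)
def tip(x,y,z): return Mt+Ft@(np.array([x,y,z+14])*1e-3)
E
python3 - <<'E'
from goal import *
o=ctrl.get_obs();print(o["force"],o["grip_width"],(o["ee_pos"]-Mt)@Ft*1e3)
for t in((-106,5,85),(-106,5,29)): row(tip(*t),Rk,o)
im,d,K,T=shot("scene","pics/s7.png");L=(cloud(d,K,T)-Mt)@Ft*1e3
im,d,K,T=shot("wrist","pics/w7.png");W=(cloud(d,K,T)-Mt)@Ft*1e3
for n,Q in(("s",L),("w",W)):
    q=Q[(abs(Q[...,0])<14)&(Q[...,1]>-30)&(Q[...,1]<8)&(Q[...,2]>9)&(Q[...,2]<20)]
    print(n,np.histogram(q[:,1],np.arange(-30,10,2)))
a=cv2.resize(cv2.imread("pics/s7.png")[140:230,260:380],(640,480),interpolation=cv2.INTER_CUBIC);cv2.imwrite("pics/s7c.png",a)
E
```

```text
[-0.3763  0.2418 -0.3773] 0.02836665806973372 [  0.3184 -38.7348  95.7218]
row [ 0.871 -2.128 -0.064] [ 0.001 -0.005 -0.002]
row [ 0.865 -2.13   1.056] [ 0.001 -0.005 -0.002]
s (array([0, 0, 0, 0, 0, 0, 0, 0, 0, 0, 0, 0, 2, 5, 5, 6, 6, 4, 1]), array([-30, -28, -26, -24, -22, -20, -18, -16, -14, -12, -10,  -8,  -6,
        -4,  -2,   0,   2,   4,   6,   8]))
w (array([  0,   1,   0,   0,   0,   0,   0,   0,   0,   0,   0,   0,  15,
        44,  30,  92,  98, 105,  97]), array([-30, -28, -26, -24, -22, -20, -18, -16, -14, -12, -10,  -8,  -6,
        -4,  -2,   0,   2,   4,   6,   8]))
```

View pics/s7c.png

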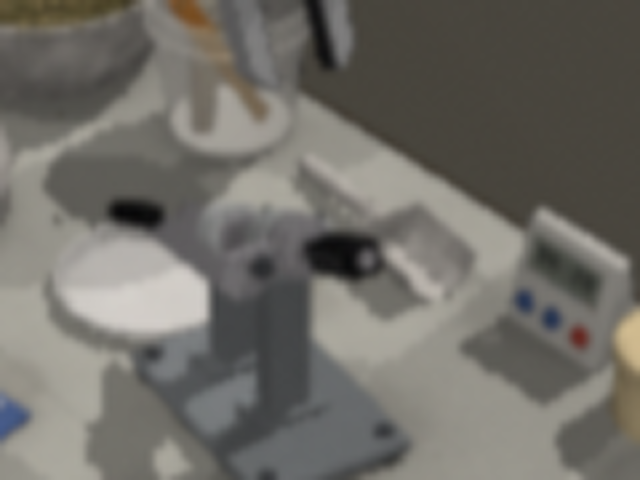

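The rod is home: the disc lies at tube y -5..0 against the collar, and the handle stands clear. The keeper's tab is still out to the left. I'll move to its outer side and then down.

Request:
move_arm([
  [-1, 0.3, -0.7, -0.1, 0, -0.005, 0],
  [-1, 0.6, -1.5, -0.1, 0, -0.005, 0],
  [-1, 0.87, -2.13, 0, 0, -0.005, 0],
  [-1, 0.87, -2.13, 0.5, 0, -0.005, 0],
  [-1, 0.87, -2.13, 1.06, 0, -0.005, 0],
  [-1, 0.87, -2.13, 1.06, 0, -0.005, 0],
  [-1, 0.87, -2.13, 1.06, 0, -0.005, 0],
])

```text
time_s: 14.85
ee_pos: [0.4605, -0.0356, 0.1608]
eef_rot: [-3.141, 0.49, 1.39]
force: [-0.2, -0.3, 0.7]
grip_width: 0.0003
grip_force: 0.0
```

```bash
python3 - <<'E'
from goal import *
o=ctrl.get_obs();print(o["force"],o["grip_width"],(o["ee_pos"]-Mt)@Ft*1e3)
for t in np.radians([140,130,120,110,100,90,80,70,60,50]): row(tip(-30+61.4*np.cos(t)-19,5,61.4*np.sin(t)-10),Rk,o)
E
```

```text
[-0.229  -0.3143  0.6638] 0.0002897647781074654 [-106.3416    4.7951   42.3086]
row [ 0.005  0.206 -0.024] [-0.002  0.001 -0.003]
row [ 0.005  0.357 -0.175] [-0.002  0.001 -0.003]
row [ 0.005  0.532 -0.298] [-0.002  0.001 -0.003]
row [ 0.006  0.726 -0.389] [-0.002  0.001 -0.003]
row [ 0.006  0.933 -0.445] [-0.002  0.001 -0.003]
row [ 0.007  1.146 -0.464] [-0.002  0.001 -0.003]
row [ 0.007  1.359 -0.446] [-0.002  0.001 -0.003]
row [ 0.008  1.566 -0.391] [-0.002  0.001 -0.003]
row [ 0.008  1.76  -0.301] [-0.002  0.001 -0.003]
row [ 0.009  1.936 -0.178] [-0.002  0.001 -0.003]
```

Request:
move_arm([
  [-1, 0, 0.2, -0.02, 0, 0, 0],
  [-1, 0, 0.36, -0.17, 0, 0, 0],
  [-1, 0, 0.53, -0.3, 0, 0, 0],
  [-1, 0, 0.73, -0.39, 0, 0, 0],
  [-1, 0, 0.93, -0.44, 0, 0, 0],
  [-1, 0, 1.15, -0.46, 0, 0, 0],
  [-1, 0, 1.36, -0.45, 0, 0, 0],
  [-1, 0, 1.57, -0.39, 0, 0, 0],
  [-1, 0, 1.76, -0.3, 0, 0, 0],
  [-1, 0, 1.94, -0.18, 0, 0, 0],
  [-1, 0, 1.94, -0.18, 0, 0, 0],
])

```text
time_s: 15.95
ee_pos: [0.5572, -0.0493, 0.1676]
eef_rot: [-3.141, 0.49, 1.39]
force: [0.3, 0.3, 0.0]
grip_width: 0.0007
grip_force: 0.0
```

```bash
python3 - <<'E'
from goal import *
o=ctrl.get_obs();print(o["force"],(o["ee_pos"]-Mt)@Ft*1e3)
im,d,K,T=shot("scene","pics/s8.png");
for r in ctrl.tip_of("scene","keeper_tab")[:2]:print(r)
L=(cloud(d,K,T)-Mt)@Ft*1e3
dark=(im.max(2)<60)
q=L[dark&(L[...,1]>-22)&(L[...,1]<28)&(abs(L[...,0])<100)&(L[...,2]>10)&(L[...,2]<70)];print(len(q),np.percentile(q,[5,50,95],axis=0) if len(q) else "")
E
```

```text
[0.3326 0.3092 0.0446] [-8.7701  4.7878 50.0755]
{'point': [315.5, 162.9], 'score': 0.65}
14 [[  3.8803 -19.2188  43.6037]
 [  7.2505 -15.4088  47.9599]
 [ 11.7852  -6.9438  49.8334]]
```

Request:
move_arm([
  [-1, 0, -0.03, -0.4, 0, 0, 0],
  [-1, 0, 0, -0.75, 0, 0, 0],
  [-1, 0, 0.3, -0.75, 0, 0, 0],
  [-1, 0, 0.5, -0.75, 0, 0, 0],
  [-1, 0, 0.5, -0.4, 0, 0, 0],
  [-1, 0, 0.54, -0.2, 0, 0, 0],
  [-1, 0, 0.64, -0.02, 0, 0, 0],
  [-1, 0, 0.73, 0.17, 0, 0, 0],
  [-1, 0, 0.77, 0.27, 0, 0, 0],
  [-1, 0, 0.77, 0.31, 0, 0, 0],
  [-1, 0, 0.77, 0.31, 0, 0, 0],
])

```text
time_s: 17.15
ee_pos: [0.5987, -0.0618, 0.1587]
eef_rot: [3.123, 0.486, 1.387]
force: [32.3, 6.4, 8.1]
grip_width: 0.0002
grip_force: 15.2
```

```bash
python3 - <<'E'
from goal import *
o=ctrl.get_obs();print(Ft.T@o["force"],(o["ee_pos"]-Mt)@Ft*1e3)
E
```

```text
[30.6345  6.7989 12.8076] [34.2834  4.6133 39.807 ]
```

Something is pushing the fingers sideways, so I'll back up and look.

Request:
move_arm([
  [-1, 0, 0, -0.3, 0, 0, 0],
  [-1, 0, 0, -1, 0, 0, 0],
  [-1, 0, 0, -1.6, 0, 0, 0],
  [-1, 0, 0, -1.6, 0, 0, 0],
])

```text
time_s: 17.55
ee_pos: [0.6011, -0.0242, 0.2296]
eef_rot: [3.134, 0.488, 1.389]
force: [-0.1, -0.2, -0.4]
grip_width: -0.0001
grip_force: 0.0
```

```bash
python3 - <<'E'
from goal import *
o=ctrl.get_obs();print(Ft.T@o["force"],(o["ee_pos"]-Mt)@Ft*1e3,o["time_s"])
im,d,K,T=shot("scene","pics/s9.png")
for r in ctrl.tip_of("scene","keeper_tab")[:2]:print(r)
a=cv2.resize(im[130:230,250:380,::-1],(520,400),interpolation=cv2.INTER_CUBIC)
im,d,K,T=shot("wrist","pics/w9.png");L=(cloud(d,K,T)-Mt)@Ft*1e3
for r in ctrl.tip_of("wrist","keeper_tab")[:2]:
    u,v=np.round(r["point"]).astype(int);print(r,L[min(v,399),u])
cv2.imwrite("pics/v9.png",np.hstack([a[:, :400],cv2.resize(im[:320,120:440,::-1],(400,400))]))
E
```

```text
[-0.0385 -0.0017 -0.4726] [ 30.0329   4.3487 120.0001] 17.55
{'point': [323.1, 174.3], 'score': 0.73}
{'point': [314.0, 208.0], 'score': 0.93} [23.3929  2.7681 32.4381]
{'point': [450.8, 115.9], 'score': 0.3} [156.7378  66.8646 -67.149 ]
```

View pics/v9.png

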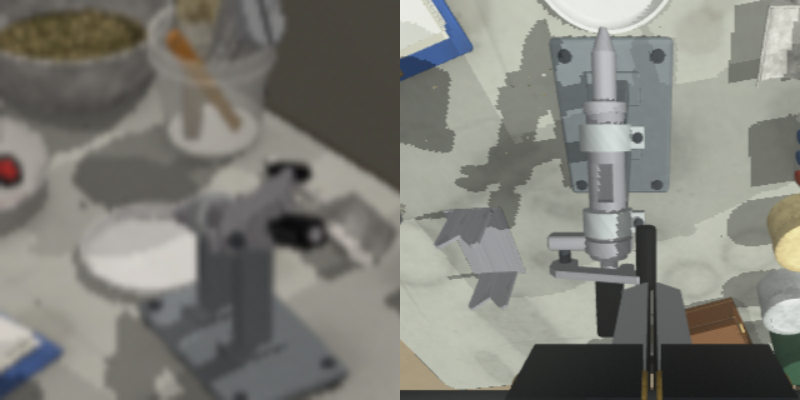

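The tab has moved to about θ=25° (bar near x=25, z=26), so the finger slid off its outer side. I'll press again, centred slightly inward and slower.

Request:
move_arm([
  [-1, 0, -0.14, 0.7, 0, 0, 0],
  [-1, 0, -0.14, 1.3, 0, 0, 0],
  [-1, 0, -0.14, 1.42, 0, 0, 0],
  [-1, 0, -0.13, 1.48, 0, 0, 0],
  [-1, 0, -0.12, 1.53, 0, 0, 0],
  [-1, 0, -0.11, 1.57, 0, 0, 0],
])

```text
time_s: 18.35
ee_pos: [0.5887, -0.0607, 0.1574]
eef_rot: [3.139, 0.489, 1.39]
force: [0.3, -0.5, 0.7]
grip_width: 0.0005
grip_force: 0.1
```

```bash
python3 - <<'E'
from goal import *
o=ctrl.get_obs();print(Ft.T@o["force"],(o["ee_pos"]-Mt)@Ft*1e3)
E
```

```text
[ 0.3664 -0.7687  0.4134] [24.2939  4.5758 38.3842]
```

Request:
move_arm([
  [-1, 0, 0.02, 0.03, 0, 0, 0],
  [-1, 0, 0.03, 0.06, 0, 0, 0],
  [-1, 0, 0.04, 0.09, 0, 0, 0],
  [-1, 0, 0.05, 0.11, 0, 0, 0],
  [-1, 0, 0.05, 0.11, 0, 0, 0],
])

```text
time_s: 18.85
ee_pos: [0.5901, -0.0636, 0.1524]
eef_rot: [3.14, 0.489, 1.39]
force: [-4.8, 5.1, 6.7]
grip_width: 0.0005
grip_force: 4.5
```

```bash
python3 - <<'E'
from goal import *
o=ctrl.get_obs();print(Ft.T@o["force"],(o["ee_pos"]-Mt)@Ft*1e3)
im,d,K,T=shot("wrist","pics/w10.png");L=(cloud(d,K,T)-Mt)@Ft*1e3
dark=im.max(2)<70
q=L[dark&(L[...,1]>8)&(L[...,1]<25)&(L[...,0]>5)&(L[...,0]<50)&(L[...,2]>5)&(L[...,2]<45)];print(len(q),np.percentile(q,[3,50,97],axis=0) if len(q) else "")
E
```

```text
[-5.6187  0.4948  7.856 ] [26.1602  4.6738 32.7512]
716 [[18.8508 11.7864  7.2271]
 [26.8721 17.8617 17.5761]
 [34.7334 22.8225 40.7076]]
```

Request:
move_arm([
  [-1, 0, 0.02, 0.02, 0, 0, 0],
  [-1, 0, 0.02, 0.02, 0, 0, 0],
  [-1, 0, 0, -0.5, 0, 0, 0],
  [-1, 0, 0, -1.3, 0, 0, 0],
  [-1, 0, 0, -2, 0, 0, 0],
  [-1, 0, 0, -2, 0, 0, 0],
  [-1, 0, 0, -2, 0, 0, 0],
])

```text
time_s: 19.6
ee_pos: [0.5985, -0.0176, 0.2398]
eef_rot: [3.14, 0.489, 1.391]
force: [0.2, 0.6, -0.9]
grip_width: 0.0005
grip_force: 0.0
```

```bash
python3 - <<'E'
from goal import *
o=ctrl.get_obs();print(Ft.T@o["force"],(o["ee_pos"]-Mt)@Ft*1e3,o["time_s"])
im,d,K,T=shot("wrist","pics/w11.png");L=(cloud(d,K,T)-Mt)@Ft*1e3
dark=im.max(2)<70
q=L[dark&(L[...,1]>8)&(L[...,1]<25)&(L[...,0]>5)&(L[...,0]<50)&(L[...,2]>5)&(L[...,2]<45)];print(len(q),np.percentile(q,[3,50,97],axis=0) if len(q) else "")
c=q[abs(q[:,0]-np.median(q[:,0]))<2];print("bar top",np.median(c[:,2]))
q=L[(abs(L[...,0])<13)&(L[...,1]>-8)&(L[...,1]<8)&(L[...,2]>7)&(L[...,2]<20)];print(np.histogram(q[:,1],np.arange(-8,9)))
for r in ctrl.tip_of("wrist","rod_tip")[:1]:
    u,v=np.round(r["point"]).astype(int);print(r,L[v,u])
s=shot("scene","pics/s11.png")[0]
cv2.imwrite("pics/v11.png",np.hstack([cv2.resize(s[130:230,270:370,::-1],(400,400),interpolation=cv2.INTER_CUBIC),cv2.resize(im[80:280,200:400,::-1],(400,400))]))
E
```

```text
[ 0.0723  1.0265 -0.521 ] [ 26.2818   4.8988 131.8729] 19.6
300 [[19.1591  8.5154  7.5382]
 [28.4782 17.2367 17.602 ]
 [35.1231 22.6985 19.7249]]
bar top 18.617701315699097
(array([86,  0,  0, 16, 22, 26, 18,  1, 29, 32, 34, 37, 34, 38, 33, 33]), array([-8, -7, -6, -5, -4, -3, -2, -1,  0,  1,  2,  3,  4,  5,  6,  7,  8]))
{'point': [286.7, 22.7], 'score': 0.83} [ -5.6734 152.1913 -57.7825]
```

View pics/v11.png

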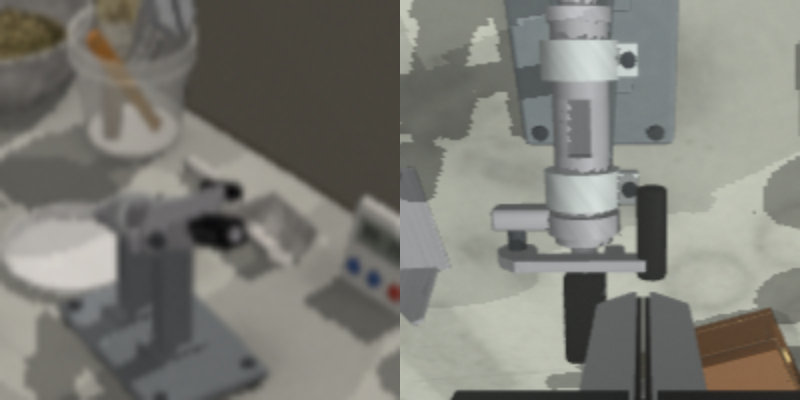

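The keeper is shut: bar centre about z 12.5, x 29, arm across the neck behind the disc. The disc is at y -5..0, the point shows below the tube, and the gripper is clear.

```bash
python3 -c "
from station import ctrl
print(ctrl.hand_in())"
```

```text
the job is handed in; nothing more can be done
None
```

The rod is fully home in the tube with its point standing out below, the keeper is swung shut behind the disc, the gripper is clear, and the job was handed in at about 20 s; on the first try at closing the keeper the fingers slipped off its tab at about 34 N.

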